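# Turn two forged balls over into the matching tray

### The arm

A 6-joint arm with a two-finger parallel gripper is mounted at the origin on the work surface. World frame = base frame: x ahead of the robot, y to its left, z up, the work surface at z = 0. Lengths are in m, angles in rad, forces in N, time in s.
With the tool pointing down it reaches from about 0.3 to 0.775 m from the base axis. Payload 14.6 kg.
Tool frame: the origin (TCP) lies between the finger pads; the fingertips stand 14 mm ahead of it and the grasp point (between the pads) lies 5 mm behind it; z points along the fingers, y is the line along which they close (so a half turn about z gives the same grasp; the last joint's range is limited). The gripper opens to 94 mm and grips with 3 to 60 N. Pads are 16 mm wide; open, the fingers measure 119 mm over their backs; the gripper's body (75 mm by 177 mm) begins 78 mm behind the grasp point.
Start: joints at [-0.067, 0.3, 1.521, -0, 1.321, -0.067], TCP at [0.55, -0, 0.219] pointing down, gripper open.
Joint ranges: [-3.03, 3.03], [-0.79, 2.21], [0.23, 2.52], [-1.04, 4.18], [0, 3.07], [-2.55, 2.55]. Speed limits (rad/s): [2.22, 2.22, 2.57, 3.14, 3.14, 3.14].

### API

Orientations are given as [roll, pitch, yaw] about the fixed x, y, z axes, in that order (R = Rz(yaw) Ry(pitch) Rx(roll)).
In Python, from station import ctrl gives the robot as it stands. The module is installed in compiled form; this text tells all that it offers.
- The arm moves only by the tool move_arm, never from a script. Its argument "targets" is a list of rows, each a list of 7 numbers: the opening, from -1 (shut) to 1 (fully open), then the shift along the tool's x, y, z in units of 50 mm (1.0 is 50 mm), then the turn, a rotation vector about the tool's x, y, z in rad. A call has 1 to 12 rows; each row is the pose to reach, as a shift and turn from the pose commanded when the call began, along the tool's axes at that moment; what a row does not reach only later rows make up. A row lasts 1/10 s, in which the tool goes at most 50 mm and 8.59 degrees, less where a joint would pass 70% of its speed; a pose out of reach is approached as far as the arm can. A call with a gripper value outside its range is refused whole. The fingers move at their own pace and stop on an object; "grip_force" is the grip in N (left out, the last holds). Time passes only in rows, so rows that repeat a pose let the fingers close. It gives the time, the measured TCP pose, the force, the opening and the grip force at its end, in the units of the state.
- ctrl.get_obs(): the state, without advancing time (a new reading comes with each control period).
- ctrl.camera(name): name is "scene" or "side" or "wrist"; returns (picture, depth): 480x640x3 uint8, red, green, blue; 480x640 float32, m along the optical axis (not along the pixel's ray), 0 where there is no reading.
- ctrl.camera_params(name): a dict with "intrinsics" (3x3 intrinsics, pixels), "rvec" (rotation vector, rad) and "tvec" (3), from world to camera coordinates, as OpenCV has them; the wrist camera has in their place "T_tool_cam" (4x4, takes a point from camera to tool coordinates, whose origin is the TCP and whose axes are the flange's). Camera axes: x right, y down, z forward; pixel columns grow to the right and rows downward; lengths in m; the calibration is good to about 2 mm. The wrist camera is an equidistant fisheye: a pixel r from the principal point sees the ray r / f radians off the axis. A picture is of the moment at which its call begins: read the wrist's pose just before it. camera_params takes no time and is no camera call.
- ctrl.hand_in(): hands the job in; it is judged then, once.
Trained networks look in the newest picture that a camera, given by its name, has taken for a name from the list of things; names that differ only in an ending like _2 or _b are one class to them, and where a whole thing is asked for, a point or a joint stands for the part that bears it (a point fixed in the world has none). Each returns a list of dicts, best first, with "score" (0 to 1); they miss things now and then, are a little off and sometimes report something else, mostly with a low value. They report only what shows in the picture. A call takes as long as a camera call. They do not tell look-alikes from the thing itself.
- ctrl.cut_out(camera, target): "region" (480x640 bool, what is visible of it) and "point" ([column, row] in pixels, amid what is visible of it).
- ctrl.tip_of(camera, target): "point" ([column, row] in pixels: a listed point, or the origin of a listed thing).
The state is a dict: "time_s": time; "qpos": joint angles; "joint_vel": joint speeds; "tau": joint torques, N m; "ee_pos": TCP position; "eef_rot": TCP orientation; "force": force on the tool from outside, world axes, zero at the start; "moment": the same for the moment, N m; "grip_width": finger opening in m; "grip_force": force on a finger pad.
Only numpy, scipy, OpenCV 4.12 (cv2) and the standard library are available. Lean on these libraries where they do the work, as an engineer would, in place of code of your own. Each camera call takes 0.05 s, during which the arm holds its last target. There are 200 camera calls.

### The job

On the welding bench, take the empty tray that matches the loaded one by its tab and lay it face-down squarely on the loaded tray, edge to edge. Then grip the two trays together, lift and turn them over as one, and set the pair back on the same sloping rack, so that both steel balls drop into the other tray and the emptied tray lies face-down on top of it.

Things in the scene. Friction and masses are not known exactly. Their poses are not given: they have to be found in the camera images.
- full_c (a point): Centre of the loaded tray: aluminium, 140 wide (y) x 56 (x) x 29 mm thick (z), two 48 mm pockets 25 deep. x: upper to lower edge; z out of the pockets. Flat tab at x -28 to -64, y 43 to 69, z -5 to 5. Face-up on a rack sloping 65 deg down, away from the robot and leftward; rails only under its two ends (80 mm free between, both faces reachable from the upper edge), lower edge on two 60 mm stops.
- empty_c (a point): Centre of the empty matching tray: same sizes, axes and tab, lying face-down (z down, tab on the robot's right) on an equal rack at the same slope. Laid face-down on the loaded tray: pair 58 mm thick, tabs at opposite corners, 86 mm free between them. A narrower face-down tray (72 mm, one pocket) on a third rack is not the match; the racks' order varies.
- ball_a_center (a point): Centre of a dark forged steel ball, 30 mm across, 0.11 kg (trays 0.22 kg each), loose in the loaded tray's left pocket as seen from the robot; it rests on the pocket's floor (4 mm thick) and lower wall and stands 5 mm proud of the rim.
- ball_b_center (a point): Centre of an equal ball, 30 mm across, loose in the loaded tray's right pocket as seen from the robot.
Things that resemble listed ones, but are neither listed nor needed, are in the scene too. What is shaped like the part that bears full_c but black or purple is not meant. What is shaped like the part that bears empty_c but blue or orange is not meant.

How it is judged:
On the way:
1. the empty tray lies face-down on the loaded tray, edges matched within 12 mm and 10 degrees (x of empty_c in the frame of full_c between -0.012 and 0.012 m and y of empty_c in the frame of full_c between -0.012 and 0.012 m and z of empty_c in the frame of full_c between 0.024 and 0.034 m and angle between the z axis of empty_c and the z axis of full_c, either way round below 0.175 rad and angle between the x axis of empty_c and the x axis of full_c, either way round below 0.175 rad and angle between empty_c's own z axis and vertical above 1.83 rad and angle between full_c's own z axis and vertical below 1.31 rad), for 0.2 s.
At the end, for the whole second after the job is handed in: Both balls are in the pockets of the formerly empty tray, which rests face-up on the slope (within 10 degrees) where the loaded tray was; the emptied tray lies face-down on it, edges within 15 mm, its centre within 50 mm of where it started; both trays at rest (z of ball_a_center in the frame of empty_c between -0.002 and 0.0145 m and x of ball_a_center in the frame of empty_c between -0.026 and 0.026 m and y of ball_a_center in the frame of empty_c between -0.066 and 0.066 m and z of ball_b_center in the frame of empty_c between -0.002 and 0.0145 m and x of ball_b_center in the frame of empty_c between -0.026 and 0.026 m and y of ball_b_center in the frame of empty_c between -0.066 and 0.066 m and angle between empty_c's own z axis and vertical between 0.959 and 1.31 rad and z of full_c in the frame of empty_c between 0.023 and 0.035 m and x of full_c in the frame of empty_c between -0.015 and 0.015 m and y of full_c in the frame of empty_c between -0.015 and 0.015 m and distance of full_c from where it was at the start of the episode below 0.05 m and linear speed of each of full, empty below 0.02 m/s); the robot touches nothing.
It also fails if it takes over 58 s, if anything falls off the work surface, if the arm or the gripper's body presses on something with over 40 N, if the wrist force passes 120 N, or if a joint passes its speed limit or range.

## Working session

There is one attempt and no reset: what is moved stays moved. The work goes in short steps, Python scripts to look and compute and a tool call to move; the robot and the scene stay as the last step left them, time stands still between calls to the robot, and variables do not carry over. Pictures are saved under pics/ and viewed, at most 10 in all, crops included, and the job is handed in when it is done.

Besides the shell and the picture viewer there is one more tool, called after ">>>" as name(argument=value, ...) on one line, values as JSON. move_arm: Moves the arm, as the interface text tells. Its arguments: {"type":"object","properties":{"targets":{"type":"array"},"grip_force":{"type":"number"}},"required":["targets"]}

```bash
mkdir -p pics; cat > h.py <<'E'
import numpy as np, cv2
from scipy.spatial.transform import Rotation as R
from station import ctrl
def ext(n):
    p=ctrl.camera_params(n); return np.array(p["intrinsics"]),R.from_rotvec(np.ravel(p["rvec"])).as_matrix(),np.ravel(p["tvec"])
def cloud(n,d):
    K,Rm,t=ext(n); v,u=np.mgrid[:480,:640]
    c=np.stack([(u-K[0,2])/K[0,0]*d,(v-K[1,2])/K[1,1]*d,d],-1)
    return (c-t)@Rm
E
python3 - <<'E'
from h import *
for n in("scene","side"):
    p,d=ctrl.camera(n); cv2.imwrite(f"pics/{n}.png",p[...,::-1]); np.save(n+"_d.npy",d); np.save(n+"_p.npy",p)
    P=cloud(n,d)
    K,Rm,t=ext(n); print(n,"cam at",-Rm.T@t)
    for tg in("full_c","empty_c","ball_a_center"):
        for r in ctrl.cut_out(n,tg): 
            m=r["region"]&(d>0); print(tg,"cut",round(r["score"],2),r["point"],m.sum(),np.median(P[m],0).round(3))
        for r in ctrl.tip_of(n,tg):
            u,v=np.round(r["point"]).astype(int); print(tg,"tip",round(r["score"],2),u,v,P[v,u].round(3))
print(ctrl.get_obs())
E
```

```text
scene cam at [1.33082669 0.31212164 0.83300758]
full_c cut 0.81 [265.3, 251.4] 2428 [0.593 0.01  0.113]
full_c cut 0.64 [215.1, 202.7] 1668 [ 0.37  -0.192  0.026]
full_c tip 0.86 322 222 [0.381 0.058 0.032]
full_c tip 0.81 262 252 [0.601 0.007 0.124]
full_c tip 0.81 214 200 [ 0.365 -0.199  0.027]
empty_c cut 0.86 [459.5, 244.8] 2061 [0.385 0.342 0.028]
empty_c cut 0.29 [250.4, 265.1] 192 [ 0.626 -0.006  0.107]
empty_c tip 0.98 457 247 [0.38  0.344 0.028]
empty_c tip 0.85 372 288 [0.633 0.213 0.121]
empty_c tip 0.73 509 330 [0.577 0.453 0.027]
ball_a_center cut 0.54 [282.8, 254.3] 221 [0.572 0.035 0.105]
side cam at [ 0.10479011 -0.5550508   0.95967164]
full_c cut 0.91 [258.0, 311.7] 2127 [0.34  0.039 0.027]
full_c cut 0.83 [324.3, 401.5] 3070 [ 0.347 -0.204  0.028]
full_c cut 0.76 [374.1, 242.6] 1416 [ 0.58  -0.009  0.128]
full_c tip 0.76 324 405 [ 0.344 -0.209  0.026]
full_c tip 0.61 260 305 [0.348 0.037 0.026]
full_c tip 0.58 371 243 [ 0.576 -0.013  0.127]
empty_c cut 0.9 [260.8, 162.7] 1279 [0.554 0.419 0.026]
empty_c cut 0.72 [200.7, 214.8] 1606 [0.361 0.316 0.027]
empty_c cut 0.64 [309.8, 173.7] 252 [0.573 0.23  0.126]
empty_c tip 0.74 205 212 [0.363 0.331 0.028]
empty_c tip 0.57 260 158 [0.56  0.429 0.028]
{'time_s': 0.7, 'qpos': array([-6.66060623e-02,  2.99872119e-01,  1.52104150e+00,  1.80156263e-05,
        1.32067895e+00, -6.66014475e-02]), 'joint_vel': array([ 1.80428848e-03, -1.78548558e-03, -1.79051121e-04,  1.91548854e-03,
       -1.05185444e-03,  4.07175661e-05]), 'tau': array([-1.01156365e-03, -5.31572127e+01, -3.52880788e+01,  7.08422810e-02,
        2.12534348e-02,  6.01241339e-06]), 'ee_pos': array([ 5.49979197e-01, -3.90447366e-07,  2.19443310e-01]), 'eef_rot': array([ 3.14159141e+00, -1.74107173e-05,  1.57078725e+00]), 'force': array([ 0.60905514, -0.22419453,  0.3139698 ]), 'moment': array([0.02057684, 0.03080811, 0.00297023]), 'grip_force': 0.0, 'grip_width': 0.09385794238755572}
```

View pics/scene.png

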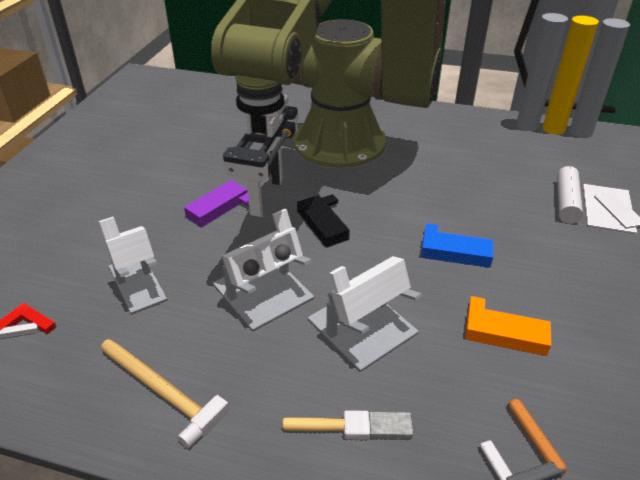

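View pics/side.png

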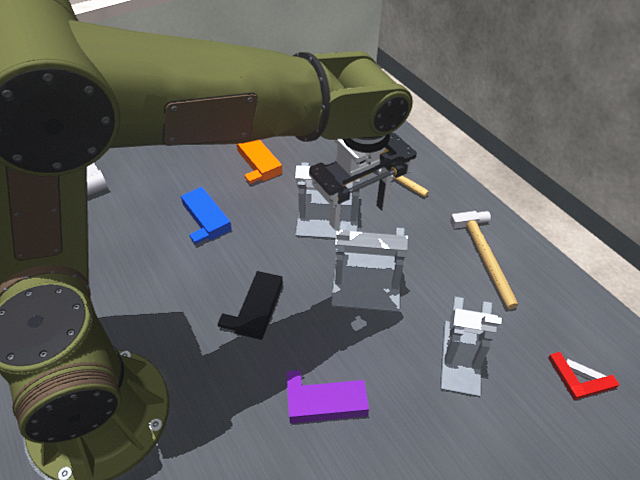

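The scene picture shows the candidates. The loaded tray with two balls is at (265,252) and the wide aluminium empty tray, tab at left, is at (372,288). The narrow aluminium tray is at (130,250). The look-alikes are purple (215,202), black (322,222), blue (458,247) and orange (508,328). I choose (265,252) as loaded and (372,288) as empty. The side picture shows the racks from behind: narrow (470,330), loaded (370,250), empty (325,190).

```bash
cat > fit.py <<'E'
from h import *
def fit(n,box,d,show=True):
    P=cloud(n,d); u0,u1,v0,v1=box
    Q=P[v0:v1,u0:u1].reshape(-1,3); Q=Q[(d[v0:v1,u0:u1].ravel()>0)&(Q[:,2]>.05)&(Q[:,2]<.22)]
    rng=np.random.default_rng(0); best=None
    for _ in range(1500):
        a,b,c=Q[rng.choice(len(Q),3,False)]; nn=np.cross(b-a,c-a)
        if np.linalg.norm(nn)<1e-5: continue
        nn/=np.linalg.norm(nn)
        if nn[2]<0: nn=-nn
        if abs(np.degrees(np.arccos(nn[2]))-65)>6: continue
        i=abs((Q-a)@nn)<.002
        if best is None or i.sum()>best.sum(): best=i
    S=Q[best]; c=S.mean(0); nn=np.linalg.svd(S-c)[2][2]; nn*=np.sign(nn[2])
    az=np.arctan2(nn[1],nn[0]); y=np.array([-np.sin(az),np.cos(az),0]); x=np.cross(y,nn)
    L=(S-c)@np.c_[x,y]
    return dict(c=c,n=nn,az=az,S=S,L=L,x=x,y=y,Q=Q)
E
python3 - <<'E'
from fit import *
d=np.load("scene_d.npy")
for nm,box in(("full",(210,310,205,300)),("empty",(320,420,255,330))):
    f=fit("scene",box,d); L=f["L"]
    print(nm,len(L),"az",np.degrees(f["az"]).round(1),"tilt",np.degrees(np.arccos(f["n"][2])).round(1),"c",f["c"].round(4))
    print(" pct x",np.percentile(L[:,0],[0,1,3,10,50,90,97,99,100]).round(4)," y",np.percentile(L[:,1],[0,1,3,10,50,90,97,99,100]).round(4))
    r=cv2.minAreaRect((L*1000).astype(np.float32)); print(" rect mm",r)
    h=np.histogram(L[:,0],np.arange(-.08,.08,.004)); print([ (round(float(e),3),int(k)) for k,e in zip(*h) if k])
im=np.load("scene_p.npy")[200:335,95:425,::-1]; cv2.imwrite("pics/crop.png",cv2.resize(im,None,fx=2.4,fy=2.4,interpolation=cv2.INTER_CUBIC))
E
```

```text
full 784 az 52.7 tilt 64.2 c [0.6016 0.0107 0.109 ]
 pct x [-0.0311 -0.0306 -0.0299 -0.0272  0.001   0.0233  0.0252  0.0263  0.0316]  y [-0.0656 -0.0645 -0.0633 -0.059   0.0013  0.0662  0.074   0.0757  0.0769]
 rect mm ((-0.001373291015625, 5.668815612792969), (62.600955963134766, 142.6019744873047), 0.2802315354347229)
[(-0.032, 65), (-0.028, 66), (-0.024, 30), (-0.02, 30), (-0.016, 32), (-0.012, 34), (-0.008, 53), (-0.004, 68), (0.0, 51), (0.004, 49), (0.008, 56), (0.012, 48), (0.016, 45), (0.02, 101), (0.024, 53), (0.028, 3)]
empty 1819 az 53.5 tilt 64.4 c [0.6311 0.2191 0.1123]
 pct x [-0.0288 -0.0278 -0.0269 -0.0231 -0.0001  0.0233  0.0274  0.0292  0.0343]  y [-0.0681 -0.0662 -0.0643 -0.0554 -0.0012  0.058   0.069   0.0729  0.0754]
 rect mm ((1.8366641998291016, 3.542938232421875), (62.50870132446289, 143.72523498535156), 0.9635710120201111)
[(-0.032, 10), (-0.028, 145), (-0.024, 123), (-0.02, 135), (-0.016, 124), (-0.012, 129), (-0.008, 119), (-0.004, 126), (0.0, 129), (0.004, 128), (0.008, 120), (0.012, 117), (0.016, 125), (0.02, 127), (0.024, 123), (0.028, 35), (0.032, 4)]
```

View pics/crop.png

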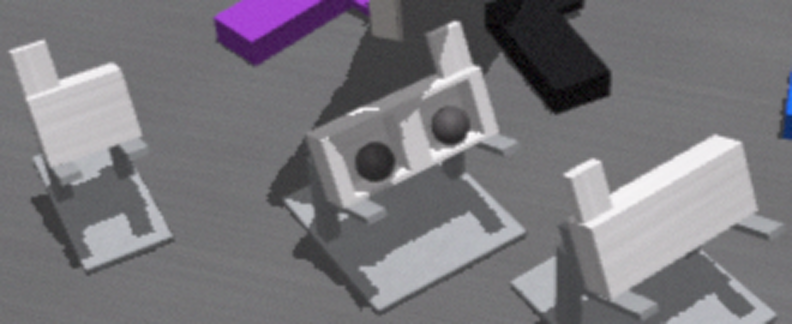

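```bash
python3 - <<'E'
from h import *
im=np.load("side_p.npy")[150:400,280:510,::-1]; cv2.imwrite("pics/crop2.png",cv2.resize(im,None,fx=2.4,fy=2.4,interpolation=cv2.INTER_CUBIC))
d=np.load("side_d.npy");P=cloud("side",d)
az,t=np.radians([53,65]);n=np.array([np.cos(az)*np.sin(t),np.sin(az)*np.sin(t),np.cos(t)]);y=np.array([-np.sin(az),np.cos(az),0]);x=np.cross(y,n)
for nm,c in(("full",[.5892,.0025,.1047]),("empty",[.6204,.2107,.1059])):
    q=(P[150:400,280:510].reshape(-1,3)-c)@np.c_[x,y,n]; q=q[(abs(q[:,1])<.085)&(q[:,0]<0.06)&(q[:,0]>-.09)&(abs(q[:,2])<.06)]
    print(nm,"y\\x: n-range per cell")
    for ys in np.arange(-.08,.08,.01):
        print(round(ys,2),[ (round(xs,2),len(k),*(k[:,2].min().round(3),k[:,2].max().round(3))) for xs in np.arange(-.09,.02,.015) for k in [q[(abs(q[:,1]-ys)<.005)&(abs(q[:,0]-xs)<.0075)]] if len(k)>2])
E
```

```text
full y\x: n-range per cell
-0.08 []
-0.07 [(np.float64(-0.03), 46, np.float64(-0.029), np.float64(0.011)), (np.float64(-0.02), 14, np.float64(-0.03), np.float64(-0.017)), (np.float64(0.0), 10, np.float64(-0.046), np.float64(-0.03)), (np.float64(0.02), 5, np.float64(-0.054), np.float64(-0.043))]
-0.06 [(np.float64(-0.03), 91, np.float64(-0.03), np.float64(0.011)), (np.float64(-0.02), 23, np.float64(-0.03), np.float64(-0.019)), (np.float64(0.0), 52, np.float64(-0.048), np.float64(-0.029)), (np.float64(0.02), 25, np.float64(-0.054), np.float64(0.027))]
-0.05 [(np.float64(-0.03), 80, np.float64(-0.03), np.float64(0.011)), (np.float64(-0.02), 19, np.float64(-0.03), np.float64(-0.017)), (np.float64(0.0), 29, np.float64(-0.047), np.float64(-0.017)), (np.float64(0.02), 23, np.float64(-0.053), np.float64(0.041))]
-0.04 [(np.float64(-0.03), 75, np.float64(-0.019), np.float64(0.011)), (np.float64(-0.02), 10, np.float64(-0.019), np.float64(0.009)), (np.float64(0.0), 11, np.float64(-0.018), np.float64(-0.017)), (np.float64(0.02), 8, np.float64(-0.018), np.float64(-0.017))]
-0.03 [(np.float64(-0.0
[... 4270 characters left out ...]
4(-0.03), 63, np.float64(-0.03), np.float64(0.013)), (np.float64(-0.02), 26, np.float64(-0.032), np.float64(-0.019)), (np.float64(0.0), 31, np.float64(-0.048), np.float64(-0.018)), (np.float64(0.02), 34, np.float64(-0.055), np.float64(0.04))]
0.06 [(np.float64(-0.03), 60, np.float64(-0.031), np.float64(0.011)), (np.float64(-0.02), 28, np.float64(-0.031), np.float64(-0.016)), (np.float64(0.0), 29, np.float64(-0.048), np.float64(-0.009)), (np.float64(0.02), 16, np.float64(-0.057), np.float64(-0.044))]
0.07 [(np.float64(-0.03), 26, np.float64(-0.018), np.float64(0.01)), (np.float64(-0.02), 5, np.float64(-0.019), np.float64(-0.017)), (np.float64(0.02), 4, np.float64(-0.019), np.float64(-0.018))]
```

View pics/crop2.png

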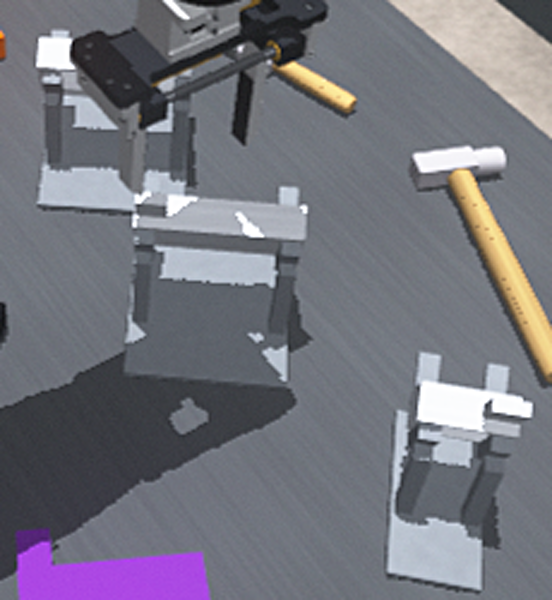

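```bash
cat >> h.py <<'E'
az,tt=np.radians([53.1,64.7])
n=np.array([np.cos(az)*np.sin(tt),np.sin(az)*np.sin(tt),np.cos(tt)]);y=np.array([-np.sin(az),np.cos(az),0]);x=np.cross(y,n)
F=np.array([.5892,.0025,.1047])-.001*n; E=np.array([.6204,.2107,.1059])-.001*n
B=np.c_[x,y,n]
R0=np.c_[y,n,x]   # tool axes: x=tray y, y=n, z=tray x
def pose():
    o=ctrl.get_obs(); return np.array(o["ee_pos"]),R.from_euler("xyz",o["eef_rot"]).as_matrix(),o
def go(p,Rt,lab=""):
    c,Rc,o=pose(); s=Rc.T@(p-c)/.05; w=R.from_matrix(Rc.T@Rt).as_rotvec()
    print(lab,"shift",s.round(3),"turn",w.round(4),"t",round(o["time_s"],2),"q",np.round(o["qpos"],2))
E
python3 - <<'E'
from h import *
tab=E+B@[-.047,-.056,0]
print(tab)
go(tab-.09*x+[0,0,.03],R0,"pre"); go(tab,R0,"tab")
E
```

```text
[0.65257958 0.16029116 0.14796452]
pre shift [ 2.591  1.59  -0.798] turn [-0.4093  0.2045 -0.9112] t 0.7 q [-0.07  0.3   1.52  0.    1.32 -0.07]
tab shift [3.206 2.052 1.43 ] turn [-0.4093  0.2045 -0.9112] t 0.7 q [-0.07  0.3   1.52  0.    1.32 -0.07]
```

>>> move_arm(targets=[[-0.3, 0, 0, -1.0, 0, 0, 0], [-0.3, 0, 0, -2.0, 0, 0, 0]])

```text
time_s: 0.9
ee_pos: [0.5494, 0.0, 0.3201]
eef_rot: [-3.139, -0.0, 1.571]
force: [0.6, -0.7, 0.2]
grip_width: 0.0815
grip_force: 0.0
```

```bash
python3 - <<'E'
from h import *
tab=E+B@[-.047,-.056,0]
go(tab-.09*x+[0,0,.03],R0,"pre")
E
```

```text
pre shift [2.59  1.604 1.212] turn [-0.4116  0.2032 -0.9116] t 0.9 q [-0.07  0.25  1.36  0.    1.54 -0.07]
```

>>> move_arm(targets=[[-0.3, 2.59, 1.6, 1.21, -0.41, 0.204, -0.911], [-0.3, 2.59, 1.6, 1.21, -0.41, 0.204, -0.911], [-0.3, 2.59, 1.6, 1.21, -0.41, 0.204, -0.911], [-0.3, 2.59, 1.6, 1.21, -0.41, 0.204, -0.911], [-0.3, 2.59, 1.6, 1.21, -0.41, 0.204, -0.911], [-0.3, 2.59, 1.6, 1.21, -0.41, 0.204, -0.911], [-0.3, 2.59, 1.6, 1.21, -0.41, 0.204, -0.911], [-0.3, 2.59, 1.6, 1.21, -0.41, 0.204, -0.911], [-0.3, 2.59, 1.6, 1.21, -0.41, 0.204, -0.911], [-0.3, 2.59, 1.6, 1.21, -0.41, 0.204, -0.911]])

```text
time_s: 1.9
ee_pos: [0.6301, 0.1297, 0.2591]
eef_rot: [2.701, 0.0, 2.495]
force: [0.4, -0.2, 0.2]
grip_width: 0.0329
grip_force: 0.0
```

```bash
python3 - <<'E'
from h import *
tab=E+B@[-.047,-.056,0]
go(tab,R0,"tab")
c,Rc,o=pose()
p,d=ctrl.camera("wrist"); pr=ctrl.camera_params("wrist"); print(pr["intrinsics"],np.round(pr["T_tool_cam"],3))
cv2.imwrite("pics/w1.png",p[...,::-1]); np.savez("w1",d=d,p=p,c=c,Rc=Rc)
# wrist model check
q=o["qpos"]; e=lambda a,t:R.from_euler(a,t).as_matrix()
M=e('z',q[0])@e('y',q[1]+q[2])@e('z',q[3])@e('y',q[4])@e('z',q[5])@e('z',np.pi/2)
print((Rc-M).round(2))
E
```

```text
tab shift [ 0.01  -0.263  2.335] turn [-0.0005  0.0013 -0.0023] t 1.9 q [ 0.01  0.32  1.45  0.39  1.11 -1.04]
[[371.64829954   0.         318.14870275]
 [  0.         371.64829954 240.34951559]
 [  0.           0.           1.        ]] [[-0.    -0.971 -0.241  0.069]
 [ 1.    -0.     0.    -0.   ]
 [-0.    -0.241  0.971 -0.165]
 [ 0.     0.     0.     1.   ]]
[[ 0. -0.  0.]
 [ 0. -0.  0.]
 [ 0.  0.  0.]]
```

View pics/w1.png

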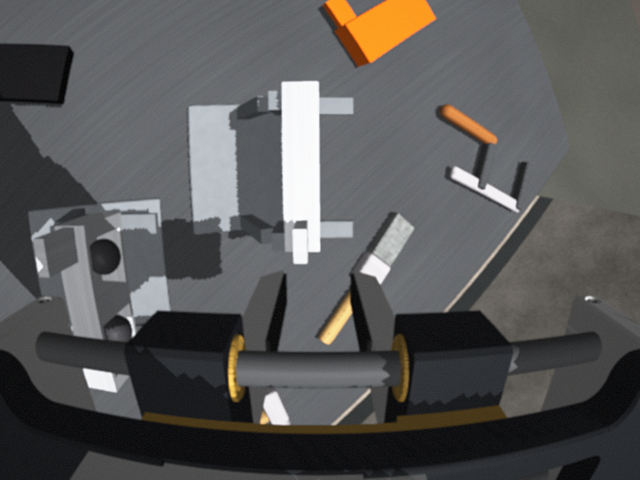

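The wrist picture shows the empty tray's upper edge from (300,82) to (300,250) and its tab at (300,243). The loaded tray, with balls at (105,257) and (120,328), is at lower left. Now I'll refine from close range.

```bash
cat >> h.py <<'E'
def wcloud(d,c,Rc):
    pr=ctrl.camera_params("wrist");K=np.array(pr["intrinsics"]);T=np.array(pr["T_tool_cam"])
    v,u=np.mgrid[:480,:640]; a=(u-K[0,2])/K[0,0]; b=(v-K[1,2])/K[1,1]; th=np.hypot(a,b)+1e-9
    k=np.tan(th)/th; C=np.stack([a*k*d,b*k*d,d],-1)
    return (C@T[:3,:3].T+T[:3,3])@Rc.T+c
E
python3 - <<'E'
from h import *
z=np.load("w1.npz");d=z["d"];P=wcloud(d,z["c"],z["Rc"])
for nm,C in(("empty",E),("full",F)):
    q=(P.reshape(-1,3)-C)@B; q=q[d.ravel()>0]
    q=q[(abs(q[:,1])<.09)&(abs(q[:,2])<.03)&(q[:,0]>-.08)&(q[:,0]<.0)]
    h=np.histogram(q[:,0],np.arange(-.08,0.001,.004)); print(nm,dict(zip(h[1].round(3),h[0])))
    for lab,lo,hi in(("edge",-.034,-.022),("tab",-.075,-.045)):
        k=q[(q[:,0]>lo)&(q[:,0]<hi)]
        if len(k)>10: print(lab,len(k),"x",np.median(k[:,0]).round(4),"y",np.percentile(k[:,1],[1,99]).round(4),"n",np.percentile(k[:,2],[1,99]).round(4))
    k=q[(q[:,0]>-.034)&(q[:,0]<-.022)]
    for y0 in(-.06,-.03,0,.03,.06):
        j=k[abs(k[:,1]-y0)<.008]; 
        if len(j)>5: print(y0,j[:,0].mean().round(4),np.percentile(j[:,2],[3,97]).round(4))
E
```

```text
empty {np.float64(-0.08): np.int64(0), np.float64(-0.076): np.int64(0), np.float64(-0.072): np.int64(0), np.float64(-0.068): np.int64(381), np.float64(-0.064): np.int64(103), np.float64(-0.06): np.int64(22), np.float64(-0.056): np.int64(22), np.float64(-0.052): np.int64(27), np.float64(-0.048): np.int64(15), np.float64(-0.044): np.int64(12), np.float64(-0.04): np.int64(8), np.float64(-0.036): np.int64(9), np.float64(-0.032): np.int64(5026), np.float64(-0.028): np.int64(663), np.float64(-0.024): np.int64(497), np.float64(-0.02): np.int64(33), np.float64(-0.016): np.int64(14), np.float64(-0.012): np.int64(22), np.float64(-0.008): np.int64(11), np.float64(-0.004): np.int64(19)}
edge 5805 x -0.0289 y [-0.0697  0.067 ] n [-0.0216  0.0136]
tab 564 x -0.0645 y [-0.0707 -0.0442] n [-0.0051  0.0045]
-0.06 -0.0284 [-0.0178  0.0136]
-0.03 -0.0287 [-0.0143  0.0128]
0 -0.0289 [-0.0146  0.0121]
0.03 -0.029 [-0.0148  0.0122]
0.06 -0.0286 [-0.0237  0.0123]
full {np.float64(-0.08): np.int64(0), np.float64(-0.076): np.int64(0), np.float64(-0.072): np.int64(0), np.float64(-0.068): np.int64(436), np.float64(-0.064): np.int64(176), np.float64(-0.06): np.int64(147), np.float64(-0.056): np.int64(149), np.float64(-0.052): np.int64(155), np.float64(-0.048): np.int64(128), np.float64(-0.044): np.int64(137), np.float64(-0.04): np.int64(140), np.float64(-0.036): np.int64(125), np.float64(-0.032): np.int64(3172), np.float64(-0.028): np.int64(344), np.float64(-0.024): np.int64(228), np.float64(-0.02): np.int64(187), np.float64(-0.016): np.int64(165), np.float64(-0.012): np.int64(187), np.float64(-0.008): np.int64(607), np.float64(-0.004): np.int64(559)}
edge 3689 x -0.0295 y [-0.0701  0.0688] n [-0.0148  0.0157]
tab 1154 x -0.0608 y [0.0422 0.0683] n [-0.0041  0.0071]
-0.06 -0.0293 [-0.015   0.0137]
0 -0.029 [-0.0135  0.0147]
0.03 -0.0292 [-0.0129  0.0152]
0.06 -0.0289 [-0.0113  0.0158]
```

```bash
cat >> h.py <<'E'
F=F+B@[-.001,-.0006,.0007]; E=E+B@[-.0007,-.0013,-.0008]
def frame(azd,t=64.8):
    a,t=np.radians([azd,t]); n=np.array([np.cos(a)*np.sin(t),np.sin(a)*np.sin(t),np.cos(t)]);y=np.array([-np.sin(a),np.cos(a),0])
    return np.c_[np.cross(y,n),y,n]
BE=frame(53.6); BF=frame(52.4)
tool=lambda B:np.c_[B[:,1],B[:,2],B[:,0]]
E
python3 - <<'E'
from h import *
go(E+BE@[-.046,-.056,0],tool(BE),"tab")
E
```

```text
tab shift [-0.022 -0.27   2.344] turn [ 0.0014  0.0048 -0.0095] t 1.95 q [ 0.01  0.32  1.45  0.39  1.11 -1.04]
```

>>> move_arm(targets=[[-0.3, -0.02, -0.27, 0.3, 0.001, 0.005, -0.01], [-0.3, -0.02, -0.27, 0.9, 0.001, 0.005, -0.01], [-0.3, -0.02, -0.27, 1.6, 0.001, 0.005, -0.01], [-0.3, -0.02, -0.27, 2.1, 0.001, 0.005, -0.01], [-0.3, -0.02, -0.27, 2.34, 0.001, 0.005, -0.01], [-0.3, -0.02, -0.27, 2.34, 0.001, 0.005, -0.01], [-1, -0.02, -0.27, 2.34, 0.001, 0.005, -0.01], [-1, -0.02, -0.27, 2.34, 0.001, 0.005, -0.01], [-1, -0.02, -0.27, 2.34, 0.001, 0.005, -0.01], [-1, -0.02, -0.27, 2.34, 0.001, 0.005, -0.01], [-1, -0.02, -0.27, 2.34, 0.001, 0.005, -0.01]], grip_force=55)

```text
time_s: 3.05
ee_pos: [0.6539, 0.1589, 0.1486]
eef_rot: [2.7, 0.002, 2.508]
force: [-3.5, -2.3, 6.5]
grip_width: 0.01
grip_force: 55.0
```

```bash
python3 - <<'E'
from h import *
go(E+BE@[-.046,-.056,0],tool(BE),"tab"); print(pose()[2]["force"])
E
```

```text
tab shift [ 0.009 -0.005  0.025] turn [0.0022 0.0007 0.0023] t 3.05 q [ 0.06  0.48  1.5   0.43  0.91 -1.1 ]
[-3.51385228 -2.33290993  6.52091542]
```

>>> move_arm(targets=[[-1, 0, 0.05, -0.2, 0, 0, 0], [-1, 0, 0.1, -0.5, 0, 0, 0], [-1, 0, 0.2, -0.9, 0, 0, 0], [-1, 0, 0.2, -1.4, 0, 0, 0], [-1, 0, 0.2, -1.9, 0, 0, 0], [-1, 0, 0.2, -2.3, 0, 0, 0], [-1, 0, 0.2, -2.3, 0, 0, 0]])

```text
time_s: 3.75
ee_pos: [0.6302, 0.126, 0.2596]
eef_rot: [2.698, 0.005, 2.507]
force: [0.8, -0.2, -2.4]
grip_width: 0.0098
grip_force: 55.0
```

```bash
cat > look.py <<'E'
from h import *
import sys
c,Rc,o=pose(); p,d=ctrl.camera("wrist"); cv2.imwrite(f"pics/{sys.argv[1]}.png",p[...,::-1]); np.savez(sys.argv[1],d=d,p=p,c=c,Rc=Rc)
q=(wcloud(d,c,Rc).reshape(-1,3)-c)@Rc; q=q[d.ravel()>0]   # tool coords: x=tray y,y=n,z=tray x
k=q[(abs(q[:,1])<.03)&(abs(q[:,2]-.018)<.012)&(q[:,0]<.14)&(q[:,0]>-.03)]
print("held edge: tool x",np.percentile(k[:,0],[1,99]).round(4))
for a in np.arange(0,.13,.02):
    j=k[abs(k[:,0]-a)<.01]
    if len(j)>5: print(a.round(2),len(j),"z",np.median(j[:,2]).round(4),"y",np.percentile(j[:,1],[3,97]).round(4))
E
python3 look.py w2; python3 - <<'E'
from h import *
go(F+BF@[-.156,-.056,.065],tool(BF),"over"); go(F+BF@[-.046,-.056,.03],tool(BF),"place")
E
```

```text
held edge: tool x [0.0079 0.1246]
0.0 405 z 0.0186 y [-0.0145  0.0134]
0.02 2167 z 0.019 y [-0.0142  0.0132]
0.04 2283 z 0.019 y [-0.0143  0.0132]
0.06 2338 z 0.0191 y [-0.0141  0.0134]
0.08 2350 z 0.0191 y [-0.0141  0.013 ]
0.1 2299 z 0.0191 y [-0.014   0.0133]
0.12 1748 z 0.0191 y [-0.0141  0.0131]
over shift [-1.939 -2.272 -1.445] turn [ 0.0026 -0.0072  0.0214] t 3.8 q [ 0.    0.33  1.46  0.39  1.11 -1.07]
place shift [-1.94  -2.978  0.753] turn [ 0.0026 -0.0072  0.0214] t 3.8 q [ 0.    0.33  1.46  0.39  1.11 -1.07]
```

>>> move_arm(targets=[[-1, -0.5, -0.5, -0.5, 0, 0, 0.005], [-1, -1.0, -1.0, -0.9, 0.001, -0.004, 0.01], [-1, -1.5, -1.6, -1.2, 0.002, -0.006, 0.015], [-1, -1.94, -2.27, -1.44, 0.003, -0.007, 0.021], [-1, -1.94, -2.27, -1.44, 0.003, -0.007, 0.021], [-1, -1.94, -2.27, -1.44, 0.003, -0.007, 0.021], [-1, -1.94, -2.27, -1.44, 0.003, -0.007, 0.021], [-1, -1.94, -2.27, -1.44, 0.003, -0.007, 0.021], [-1, -1.94, -2.27, -1.44, 0.003, -0.007, 0.021]])

```text
time_s: 4.7
ee_pos: [0.6291, -0.037, 0.2724]
eef_rot: [2.704, -0.002, 2.488]
force: [-0.5, -0.3, -1.3]
grip_width: 0.0097
grip_force: 55.0
```

```bash
python3 look.py w3; python3 - <<'E'
from h import *
z=np.load("w3.npz");d=z["d"];P=wcloud(d,z["c"],z["Rc"])
q=(P.reshape(-1,3)-F)@BF; q=q[d.ravel()>0]
for lo,hi in((-.034,-.022),(-.075,-.045)):
    k=q[(q[:,0]>lo)&(q[:,0]<hi)&(abs(q[:,1])<.09)&(abs(q[:,2])<.03)]; print(len(k),np.median(k[:,0]).round(4),"y",np.percentile(k[:,1],[1,99]).round(4),"n",np.percentile(k[:,2],[1,99]).round(4))
    for y0 in np.arange(-.06,.07,.02):
        j=k[abs(k[:,1]-y0)<.008]
        if len(j)>15: print(y0.round(2),len(j),np.median(j[:,0]).round(4),np.percentile(j[:,2],[3,97]).round(4))
go(F+BF@[-.047,-.055,.03],tool(BF),"place")
E
```

```text
held edge: tool x [0.0078 0.1246]
0.0 401 z 0.0186 y [-0.0145  0.0134]
0.02 2170 z 0.019 y [-0.0141  0.0132]
0.04 2291 z 0.0191 y [-0.0143  0.0132]
0.06 2343 z 0.0191 y [-0.0141  0.0134]
0.08 2349 z 0.0191 y [-0.014  0.013]
0.1 2289 z 0.0191 y [-0.014   0.0131]
0.12 1753 z 0.0191 y [-0.0141  0.013 ]
5601 -0.0287 y [-0.0697  0.0666] n [-0.0186  0.0138]
-0.06 696 -0.0287 [-0.0214  0.0133]
-0.04 695 -0.0288 [-0.0143  0.0132]
-0.02 709 -0.0288 [-0.0146  0.0131]
0.0 733 -0.0287 [-0.0142  0.0137]
0.02 728 -0.0288 [-0.0144  0.0133]
0.04 609 -0.0287 [-0.0142  0.0134]
0.06 312 -0.0286 [-0.0236  0.0139]
750 -0.0642 y [0.0422 0.068 ] n [-0.0054  0.0049]
0.04 194 -0.064 [-0.0051  0.0048]
0.06 441 -0.0643 [-0.0052  0.0048]
place shift [ 0.    -0.702  2.137] turn [-0.0019 -0.0028  0.0011] t 4.75 q [-0.28  0.34  1.4   0.43  1.26 -1.3 ]
```

View pics/w3.png

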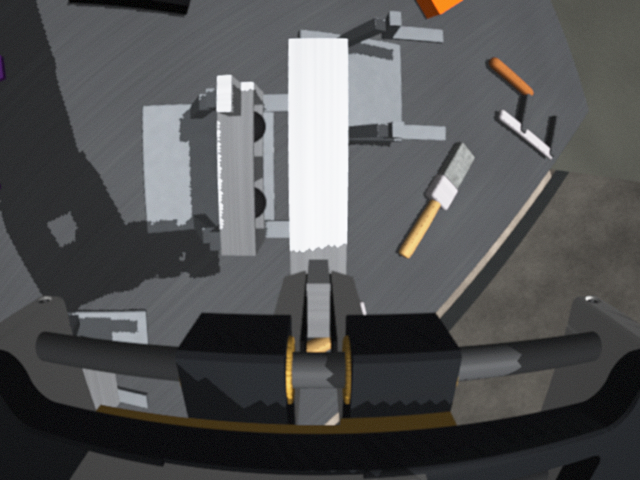

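>>> move_arm(targets=[[-1, -0.02, 0, 0.5, -0.002, -0.003, 0.001], [-1, -0.02, 0, 1.1, -0.002, -0.003, 0.001], [-1, -0.02, 0, 1.7, -0.002, -0.003, 0.001], [-1, -0.02, 0, 2.06, -0.002, -0.003, 0.001], [-1, -0.02, -0.1, 2.06, -0.002, -0.003, 0.001], [-1, -0.02, -0.3, 2.06, -0.002, -0.003, 0.001], [-1, -0.02, -0.5, 2.06, -0.002, -0.003, 0.001], [-1, -0.02, -0.6, 2.06, -0.002, -0.003, 0.001], [-1, -0.02, -0.66, 2.06, -0.002, -0.003, 0.001], [-1, -0.02, -0.66, 2.06, -0.002, -0.003, 0.001]])

```text
time_s: 5.75
ee_pos: [0.638, -0.0282, 0.1655]
eef_rot: [2.701, 0.0, 2.483]
force: [-0.1, 0.7, -1.8]
grip_width: 0.0096
grip_force: 55.0
```

>>> move_arm(targets=[[-1, 0, -0.03, 0, 0, 0, 0], [-1, 0, -0.03, 0.04, 0, 0, 0], [-1, 0, -0.03, 0.06, 0, 0, 0]])

```text
time_s: 6.05
ee_pos: [0.6382, -0.0274, 0.1616]
eef_rot: [2.702, 0.0, 2.484]
force: [-0.5, -0.3, -1.8]
grip_width: 0.0093
grip_force: 55.0
```

```bash
python3 look.py w4; python3 - <<'E'
from h import *
go(F+BF@[-.0477,-.056,.03],tool(BF),"place"); print(pose()[2]["force"])
E
```

```text
held edge: tool x [-0.0056  0.1245]
0.0 1133 z 0.019 y [-0.0295  0.0122]
0.02 3116 z 0.0191 y [-0.0286  0.0129]
0.04 3349 z 0.0191 y [-0.0287  0.0128]
0.06 3464 z 0.0191 y [-0.0287  0.013 ]
0.08 3451 z 0.0191 y [-0.0287  0.0129]
0.1 3330 z 0.0191 y [-0.0278  0.0129]
0.12 2458 z 0.0191 y [-0.0257  0.0129]
place shift [ 0.008 -0.002  0.002] turn [ 0.0001  0.0004 -0.0008] t 6.1 q [-0.26  0.45  1.52  0.47  1.05 -1.39]
[-0.06318421  1.07263803 -3.30769507]
```

>>> move_arm(targets=[[-1, 0, -0.02, 0.02, 0, 0, 0], [-1, 0, -0.03, 0.03, 0, 0, 0], [-1, 0, -0.03, 0.03, 0, 0, 0]])

```text
time_s: 6.4
ee_pos: [0.6381, -0.0279, 0.1613]
eef_rot: [2.7, 0.001, 2.485]
force: [-4.2, 2.0, 8.6]
grip_width: 0.0095
grip_force: 55.0
```

```bash
python3 - <<'E'
from h import *
z=np.load("w4.npz");d=z["d"];c=z["c"];Rc=z["Rc"]
q=(wcloud(d,c,Rc).reshape(-1,3)-c)@Rc; q=q[d.ravel()>0]
for lo,hi,nm in((.004,.014,"held"),(-.026,-.018,"full")):
    k=q[(q[:,1]>lo)&(q[:,1]<hi)&(abs(q[:,2]-.019)<.008)&(q[:,0]>-.03)&(q[:,0]<.14)]
    print(nm,len(k),"x max",np.percentile(k[:,0],99.5).round(4),"z",np.median(k[:,2]).round(4))
k=q[(abs(q[:,2]+.016)<.006)&(q[:,0]>.06)&(q[:,0]<.14)&(q[:,1]<0)]; print("full tab",np.percentile(k[:,0],[1,99]).round(4),np.percentile(k[:,1],[1,99]).round(4), "expected y .043+.055=.098...124")
k=q[(abs(q[:,2]-.019)<.008)&(abs(q[:,0]-.05)<.02)]; print(np.histogram(k[:,1],np.arange(-.036,.02,.002)))
print(ctrl.get_obs()["force"])
E
```

```text
held 4697 x max 0.1253 z 0.0191
full 4107 x max 0.125 z 0.0191
full tab [0.0985 0.1242] [-0.0357 -0.0255] expected y .043+.055=.098...124
(array([306, 299, 308, 308, 308, 309, 311, 318, 313, 303, 152, 320, 312,
       319, 318, 316, 316, 317, 319, 317, 319, 315, 321, 321, 322,  28,
         0]), array([-3.60000000e-02, -3.40000000e-02, -3.20000000e-02, -3.00000000e-02,
       -2.80000000e-02, -2.60000000e-02, -2.40000000e-02, -2.20000000e-02,
       -2.00000000e-02, -1.80000000e-02, -1.60000000e-02, -1.40000000e-02,
       -1.20000000e-02, -1.00000000e-02, -8.00000000e-03, -6.00000000e-03,
       -4.00000000e-03, -2.00000000e-03,  3.46944695e-17,  2.00000000e-03,
        4.00000000e-03,  6.00000000e-03,  8.00000000e-03,  1.00000000e-02,
        1.20000000e-02,  1.40000000e-02,  1.60000000e-02,  1.80000000e-02]))
[-4.16435739  1.97692365  8.6120356 ]
```

View pics/w4.png

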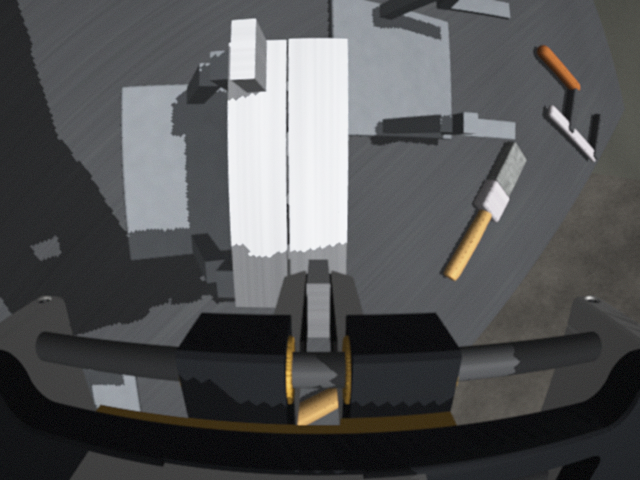

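The picture shows both upper edges side by side ((260,..) full and (318,..) empty), ends level, with a thin gap at column 288. Contact force is on the stops now, so I release.

>>> move_arm(targets=[[-0.5, 0, 0, 0, 0, 0, 0], [-0.5, 0, 0, 0, 0, 0, 0], [-0.5, 0, 0, 0, 0, 0, 0], [-0.5, 0, 0, -0.3, 0, 0, 0], [-0.5, 0, 0, -0.8, 0, 0, 0], [0.8, 0, 0, -1.4, 0, 0, 0], [0.8, 0, 0, -2.0, 0, 0, 0], [0.8, 0, 0, -2.4, 0, 0, 0], [0.8, 0, 0, -2.4, 0, 0, 0]])

```text
time_s: 7.3
ee_pos: [0.6066, -0.0699, 0.272]
eef_rot: [2.7, 0.005, 2.483]
force: [-0.5, -0.8, -0.1]
grip_width: 0.0521
grip_force: 0.0
```

```bash
cat > pair.py <<'E'
from h import *
import sys
c,Rc,o=pose(); p,d=ctrl.camera("wrist"); cv2.imwrite(f"pics/{sys.argv[1]}.png",p[...,::-1])
q=(wcloud(d,c,Rc).reshape(-1,3)-F)@BF; q=q[d.ravel()>0]
k=q[(abs(q[:,0]+.029)<.006)&(abs(q[:,1])<.09)&(abs(q[:,2])<.06)]
print("edge y",np.percentile(k[:,1],[1,99]).round(4))
for y0 in np.arange(-.06,.07,.02):
    j=k[abs(k[:,1]-y0)<.008]
    if len(j)>15: print(y0.round(2),"x lo/hi",np.median(j[j[:,2]<.01,0]).round(4),np.median(j[j[:,2]>.02,0]).round(4),"n",np.percentile(j[:,2],[2,98]).round(4))
k=q[(abs(q[:,0]+.064)<.006)&(abs(q[:,1])<.09)&(abs(q[:,2])<.06)]
for s in(-1,1):
    j=k[k[:,1]*s>0]
    if len(j)>10: print("tab y",np.percentile(j[:,1],[1,99]).round(4),"n",np.percentile(j[:,2],[1,99]).round(4))
go(F+BF@[-.006,-.001,.014],tool(BF),"pairgrip")
E
python3 pair.py w5
```

```text
edge y [-0.0685  0.0676]
-0.06 x lo/hi -0.0288 -0.0287 n [-0.0145  0.0427]
-0.04 x lo/hi -0.0289 -0.0287 n [-0.0139  0.0425]
-0.02 x lo/hi -0.0287 -0.0287 n [-0.0141  0.0423]
0.0 x lo/hi -0.0288 -0.0287 n [-0.0145  0.0431]
0.02 x lo/hi -0.0287 -0.0288 n [-0.0136  0.043 ]
0.04 x lo/hi -0.0288 -0.0286 n [-0.0141  0.0429]
0.06 x lo/hi -0.0286 -0.0286 n [-0.0143  0.0429]
tab y [-0.0688 -0.043 ] n [0.0245 0.0336]
tab y [0.0421 0.0681] n [-0.0056  0.0047]
pairgrip shift [ 1.127 -0.296  3.237] turn [ 0.0008  0.0031 -0.0008] t 7.35 q [-0.35  0.31  1.45  0.44  1.27 -1.37]
```

>>> move_arm(targets=[[0.85, 0.5, -0.15, 0, 0, 0.003, 0], [0.85, 1.13, -0.3, 0, 0, 0.003, 0], [0.85, 1.13, -0.3, 0.4, 0, 0.003, 0], [0.85, 1.13, -0.3, 1.0, 0, 0.003, 0], [0.85, 1.13, -0.3, 1.0, 0, 0.003, 0]])

```text
time_s: 7.85
ee_pos: [0.5652, -0.0265, 0.2127]
eef_rot: [2.704, -0.009, 2.487]
force: [0.0, 0.7, -1.1]
grip_width: 0.0869
grip_force: 0.0
```

>>> move_arm(targets=[[0.85, 0, 0, 0.4, 0, 0, 0], [0.85, 0, 0, 0.8, 0, 0, 0], [0.85, 0, 0, 1.2, 0, 0, 0], [0.85, 0, 0, 1.6, 0, 0, 0], [0.85, 0, 0, 2.0, 0, 0, 0], [0.85, 0, 0, 2.2, 0, 0, 0], [0.85, 0, 0, 2.36, 0, 0, 0], [0.85, 0, 0, 2.36, 0, 0, 0]])

```text
time_s: 8.65
ee_pos: [0.5968, 0.0121, 0.1096]
eef_rot: [2.702, -0.003, 2.486]
force: [-0.4, 0.1, 1.0]
grip_width: 0.0871
grip_force: 0.0
```

```bash
python3 - <<'E'
from h import *
go(F+BF@[0,-.001,.0143],tool(BF),"pairgrip");o=pose()[2];print(o["force"],o["grip_width"])
E
```

```text
pairgrip shift [-0.029  0.018 -0.035] turn [-0.0002 -0.0032 -0.0011] t 8.65 q [-0.21  0.42  1.69  0.52  0.9  -1.42]
[-0.42275767  0.09476955  0.95256398] 0.08708024692299737
```

>>> move_arm(targets=[[0.0, -0.03, 0.02, -0.03, 0, -0.003, 0], [0.0, -0.03, 0.02, -0.03, 0, -0.003, 0], [0.0, -0.03, 0.02, -0.03, 0, -0.003, 0], [0.0, -0.03, 0.02, -0.03, 0, -0.003, 0], [0.0, -0.03, 0.02, -0.03, 0, -0.003, 0], [0.0, -0.03, 0.02, -0.03, 0, -0.003, 0]], grip_force=58)

```text
time_s: 9.25
ee_pos: [0.5982, 0.011, 0.112]
eef_rot: [2.702, 0.0, 2.484]
force: [-4.4, -3.1, 6.2]
grip_width: 0.0578
grip_force: 58.0
```

```bash
python3 - <<'E'
from h import *
go(F+BF@[0,-.001,.0143],tool(BF),"pairgrip");o=pose()[2];print(o["force"],o["grip_width"],o["grip_force"])
E
```

```text
pairgrip shift [ 0.007 -0.003  0.009] turn [ 0.      0.0009 -0.0009] t 9.25 q [-0.21  0.42  1.69  0.51  0.9  -1.42]
[-4.43784624 -3.12123375  6.16041632] 0.05782182118461655 58.00036668777466
```

>>> move_arm(targets=[[0.0, 0, 0.04, -0.15, 0, 0, 0], [0.0, 0, 0.08, -0.4, 0, 0, 0], [0.0, 0, 0.1, -0.8, 0, 0, 0], [0.0, 0, 0.1, -1.3, 0, 0, 0], [0.0, 0, 0.1, -1.9, 0, 0, 0], [0.0, 0, 0.1, -2.5, 0, 0, 0], [0.0, 0, 0.1, -2.9, 0, 0, 0], [0.0, 0, 0.1, -3.1, 0, 0, 0], [0.0, 0, 0.1, -3.1, 0, 0, 0]])

```text
time_s: 10.15
ee_pos: [0.5606, -0.0378, 0.2552]
eef_rot: [2.701, 0.002, 2.484]
force: [-0.2, 0.6, -7.2]
grip_width: 0.0576
grip_force: 58.0
```

```bash
cat > held.py <<'E'
from h import *
import sys
c,Rc,o=pose(); p,d=ctrl.camera("wrist"); cv2.imwrite(f"pics/{sys.argv[1]}.png",p[...,::-1])
q=(wcloud(d,c,Rc).reshape(-1,3)-c)@Rc; q=q[d.ravel()>0]
k=q[(abs(q[:,2]+.029)<.012)&(abs(q[:,1])<.04)&(abs(q[:,0])<.09)]
print("edge x",np.percentile(k[:,0],[1,99]).round(4))
for a in np.arange(-.06,.07,.02):
    j=k[abs(k[:,0]-a)<.008]
    if len(j)>15: print(a.round(2),len(j),"z -y/+y",np.median(j[j[:,1]<0,2]).round(4),np.median(j[j[:,1]>0,2]).round(4),"y",np.percentile(j[:,1],[3,97]).round(4))
k=q[(abs(q[:,2]+.064)<.008)&(abs(q[:,0])<.09)&(abs(q[:,1])<.04)]
j=k[k[:,0]>.02]; print("tab x",np.percentile(j[:,0],[1,99]).round(4),"z",np.median(j[:,2]).round(4),"y",np.percentile(j[:,1],[1,99]).round(4))
print(o["force"],o["moment"],o["grip_width"],np.round(o["qpos"],2))
E
python3 held.py w6
```

```text
edge x [-0.054   0.0697]
-0.06 611 z -y/+y -0.0281 -0.028 y [-0.0279  0.027 ]
-0.04 3266 z -y/+y -0.0282 -0.0283 y [-0.0276  0.0267]
-0.02 538 z -y/+y -0.0281 -0.028 y [-0.0277  0.0268]
0.0 5461 z -y/+y -0.0282 -0.0282 y [-0.0292  0.0287]
0.02 5584 z -y/+y -0.0282 -0.0281 y [-0.0274  0.027 ]
0.04 4835 z -y/+y -0.0282 -0.0281 y [-0.028   0.0273]
0.06 4810 z -y/+y -0.0283 -0.0281 y [-0.0278  0.0275]
tab x [0.0436 0.0693] z -0.0641 y [-0.0195 -0.0096]
[-0.16769737  0.55949991 -7.16876339] [-0.45089238  0.33879764  0.01269032] 0.05758816377671205 [-0.32  0.2   1.62  0.45  1.2  -1.37]
```

>>> move_arm(targets=[[0.0, 0, 0, 0, 0, 0, 0.13], [0.0, 0, 0, 0, 0, 0, 0.26], [0.0, 0, 0, 0, 0, 0, 0.39], [0.0, 0, 0, 0, 0, 0, 0.52], [0.0, 0, 0, 0, 0, 0, 0.65], [0.0, 0, 0, 0, 0, 0, 0.78], [0.0, 0, 0, 0, 0, 0, 0.91], [0.0, 0, 0, 0, 0, 0, 1.04], [0.0, 0, 0, 0, 0, 0, 1.17], [0.0, 0, 0, 0, 0, 0, 1.3], [0.0, 0, 0, 0, 0, 0, 1.43], [0.0, 0, 0, 0, 0, 0, 1.57]])

```text
time_s: 11.4
ee_pos: [0.5603, -0.0369, 0.2524]
eef_rot: [-3.137, -0.439, 0.908]
force: [-0.1, -0.3, -6.3]
grip_width: 0.0576
grip_force: 58.0
```

>>> move_arm(targets=[[0.0, 0, 0, 0, 0, 0, 0.13], [0.0, 0, 0, 0, 0, 0, 0.26], [0.0, 0, 0, 0, 0, 0, 0.39], [0.0, 0, 0, 0, 0, 0, 0.52], [0.0, 0, 0, 0, 0, 0, 0.65], [0.0, 0, 0, 0, 0, 0, 0.78], [0.0, 0, 0, 0, 0, 0, 0.91], [0.0, 0, 0, 0, 0, 0, 1.04], [0.0, 0, 0, 0, 0, 0, 1.17], [0.0, 0, 0, 0, 0, 0, 1.3], [0.0, 0, 0, 0, 0, 0, 1.43], [0.0, 0, 0, 0, 0, 0, 1.571]])

```text
time_s: 12.6
ee_pos: [0.5603, -0.0369, 0.2524]
eef_rot: [-2.703, 0.004, -0.661]
force: [-0.3, -0.8, -6.7]
grip_width: 0.0576
grip_force: 58.0
```

>>> move_arm(targets=[[0.0, 0, 0, 0, 0, 0, 0], [0.0, 0, 0, 0, 0, 0, 0], [0.0, 0, 0, 0, 0, 0, 0], [0.0, 0, 0, 0, 0, 0, 0]])

```text
time_s: 13.0
ee_pos: [0.5606, -0.0373, 0.2539]
eef_rot: [-2.702, -0.001, -0.655]
force: [0.5, -0.4, -6.8]
grip_width: 0.0577
grip_force: 58.0
```

```bash
python3 held.py w7; python3 - <<'E'
from h import *
T=tool(BF)@np.diag([-1,-1,1.])
go(F+BF@[-.13,-.0006,.0143+.004],T,"pre");go(F+BF@[0,-.0006,.0143],T,"seat")
E
```

```text
edge x [-0.0519  0.0718]
-0.06 314 z -y/+y -0.0284 -0.0284 y [-0.0275  0.0275]
-0.04 3385 z -y/+y -0.0284 -0.0286 y [-0.027   0.0273]
-0.02 32 z -y/+y -0.0276 -0.0277 y [-0.0262  0.0201]
0.0 5126 z -y/+y -0.0284 -0.0284 y [-0.0286  0.029 ]
0.02 5489 z -y/+y -0.0283 -0.0282 y [-0.0268  0.0276]
0.04 5003 z -y/+y -0.0283 -0.0282 y [-0.0273  0.0279]
0.06 4810 z -y/+y -0.0283 -0.0281 y [-0.0273  0.0281]
tab x [0.0458 0.0714] z -0.0642 y [-0.0189 -0.009 ]
[ 0.48850441 -0.36476438 -6.84744195] [-0.44528767  0.5319639  -0.01688965] 0.05770863584745878 [-0.32  0.2   1.62  0.45  1.2   1.77]
pre shift [-0.009  0.024  0.499] turn [-0.     -0.0004  0.0011] t 13.05 q [-0.32  0.2   1.62  0.45  1.2   1.77]
seat shift [-0.01   0.104  3.099] turn [-0.     -0.0004  0.0011] t 13.05 q [-0.32  0.2   1.62  0.45  1.2   1.77]
```

View pics/w7.png

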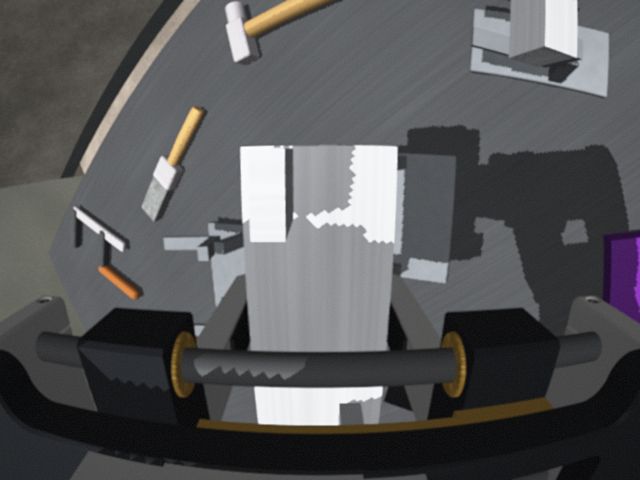

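Turned over. The picture shows the pair held closed, tabs at opposite corners, with the rack below around (330,220). The narrow tray is at (545,30). I lower it now.

>>> move_arm(targets=[[0.0, -0.06, 0.02, 0.3, 0, 0, 0.001], [0.0, -0.06, 0.02, 0.7, 0, 0, 0.001], [0.0, -0.06, 0.02, 1.1, 0, 0, 0.001], [0.0, -0.06, 0.02, 1.5, 0, 0, 0.001], [0.0, -0.06, 0.02, 1.9, 0, 0, 0.001], [0.0, -0.06, 0.02, 2.3, 0, 0, 0.001], [0.0, -0.06, 0.02, 2.6, 0, 0, 0.001], [0.0, -0.06, 0.02, 2.8, 0, 0, 0.001], [0.0, -0.06, 0.02, 2.95, 0, 0, 0.001], [0.0, -0.06, 0.02, 3.0, 0, 0, 0.001], [0.0, -0.06, 0.02, 3.0, 0, 0, 0.001], [0.0, -0.06, 0.02, 3.0, 0, 0, 0.001]])

```text
time_s: 14.25
ee_pos: [0.5969, 0.0141, 0.1186]
eef_rot: [-2.701, -0.001, -0.658]
force: [-0.1, 0.3, -6.1]
grip_width: 0.0579
grip_force: 58.0
```

```bash
python3 - <<'E'
from h import *
T=tool(BF)@np.diag([-1,-1,1.])
go(F+BF@[-.0005,.002,.0143],T,"seat");print(pose()[2]["force"])
E
```

```text
seat shift [-0.009  0.089  0.103] turn [-0.0005 -0.0014 -0.0011] t 14.25 q [-0.2   0.41  1.69  0.51  0.91  1.73]
[-0.07130335  0.33899028 -6.07296506]
```

>>> move_arm(targets=[[0.0, 0, 0.04, 0.02, 0, 0, 0], [0.0, 0, 0.08, 0.05, 0, 0, 0], [0.0, 0, 0.08, 0.09, 0, 0, 0], [0.0, 0, 0.08, 0.1, 0, 0, 0], [0.0, 0, 0.08, 0.1, 0, 0, 0]])

```text
time_s: 14.75
ee_pos: [0.5958, 0.0127, 0.1122]
eef_rot: [-2.702, -0.0, -0.658]
force: [-6.1, -3.1, 0.5]
grip_width: 0.0577
grip_force: 58.0
```

```bash
python3 - <<'E'
from h import *
T=tool(BF)@np.diag([-1,-1,1.])
go(F+BF@[-.0005,.002,.0143],T,"seat");print(BF.T@pose()[2]["force"])
E
```

```text
seat shift [-0.008  0.003  0.002] turn [ 0.     -0.0011 -0.0013] t 14.75 q [-0.21  0.41  1.7   0.51  0.9   1.72]
[-3.10953088  2.91151467 -5.31814035]
```

>>> move_arm(targets=[[0.4, 0, 0, 0, 0, 0, 0], [0.6, 0, 0, 0, 0, 0, 0], [0.8, 0, 0, 0, 0, 0, 0], [0.8, 0, 0, 0, 0, 0, 0], [0.8, 0, 0, 0, 0, 0, 0], [0.8, 0, 0, 0, 0, 0, 0]])

```text
time_s: 15.35
ee_pos: [0.5959, 0.0131, 0.1118]
eef_rot: [-2.702, -0.0, -0.658]
force: [0.3, -0.6, -0.7]
grip_width: 0.0846
grip_force: 0.0
```

>>> move_arm(targets=[[0.8, 0, 0, -0.3, 0, 0, 0], [0.8, 0, 0, -0.7, 0, 0, 0], [0.8, 0, 0, -1.2, 0, 0, 0], [0.8, 0, 0, -1.7, 0, 0, 0], [0.8, 0, 0, -2.3, 0, 0, 0], [0.8, 0, 0, -2.9, 0, 0, 0], [0.8, 0, 0, -3.2, 0, 0, 0], [0.8, 0, 0, -3.2, 0, 0, 0], [0.8, 0, 0, -3.2, 0, 0, 0]])

```text
time_s: 16.25
ee_pos: [0.554, -0.0409, 0.2565]
eef_rot: [-2.702, -0.0, -0.658]
force: [0.0, -0.3, 0.6]
grip_width: 0.0849
grip_force: 0.0
```

```bash
python3 pair.py w8; python3 - <<'E'
from h import *
print(ctrl.get_obs()["force"])
p,d=ctrl.camera("scene"); cv2.imwrite("pics/s2.png",cv2.resize(p[170:340,180:430,::-1],None,fx=2.4,fy=2.4))
E
```

```text
edge y [-0.0693  0.0675]
-0.06 x lo/hi -0.0289 -0.0288 n [-0.0137  0.042 ]
-0.04 x lo/hi -0.0289 -0.0288 n [-0.0138  0.0421]
-0.02 x lo/hi -0.0289 -0.0288 n [-0.0139  0.0418]
0.0 x lo/hi -0.0289 -0.0287 n [-0.0129  0.0419]
0.02 x lo/hi -0.0289 -0.0288 n [-0.0132  0.0419]
0.04 x lo/hi -0.0288 -0.0287 n [-0.013   0.0423]
0.06 x lo/hi -0.0287 -0.0288 n [-0.0141  0.0425]
tab y [-0.0693 -0.044 ] n [0.0233 0.0331]
tab y [0.0417 0.0681] n [-0.0047  0.0051]
pairgrip shift [6.400e-02 3.000e-03 3.071e+00] turn [ 2.0000e-04 -4.0000e-04  3.1399e+00] t 16.3 q [-0.33  0.19  1.63  0.45  1.21  1.76]
[ 0.29235497 -0.34382991  0.67907795]
```

View pics/s2.png

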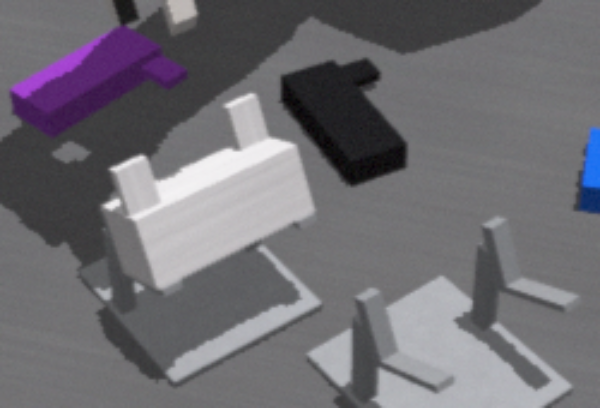

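The picture shows the pair closed and seated on its rack around (210,210), tabs at (135,180) and (245,120). The robot is clear, so I hand in.

```bash
python3 -c "
from station import ctrl
print(ctrl.hand_in())"
```

```text
the job is handed in; nothing more can be done
None
```

I laid the matching empty tray on the loaded one, turned the pair over as one and set it back on its rack, then handed the job in at about 16.4 s. The pair measured flush afterwards (upper edges within about 0.2 mm). The balls can't be seen in the closed pair, and the hand-in returned no verdict.

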